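# Drive the worn sleeve out of a drip-stand clamp

### The arm

A 6-joint arm with a two-finger parallel gripper is mounted at the origin on the work surface. World frame = base frame: x ahead of the robot, y to its left, z up, the work surface at z = 0. Lengths are in m, angles in rad, forces in N, time in s.
With the tool pointing down it reaches from about 0.25 to 0.8 m from the base axis. Payload 8.5 kg.
Tool frame: the origin (TCP) lies on the centre line of the jaws, within the pads' length; the fingertips stand 14 mm ahead of it and the grasp point (between the pads) lies 5 mm behind it; x points along the fingers, z is the direction in which the jaws open and shut, and the axes are right-handed (so a half turn about x gives the same grasp; the last joint's range is limited). The gripper opens to 85 mm and grips with 20 to 120 N. Pads are 22 mm wide; open, the fingers measure 114 mm over their backs; the gripper's body (76 mm by 85 mm) begins 54 mm behind the grasp point. The pads swing forward as they close: fully open they stand 13 mm farther back than shut.
Start: joints at [1.312, 0.238, -0.013, 1.319, 0, 1.571], TCP at [0.134, 0.507, 0.214] pointing down, gripper open.
Joint ranges: [-2.66, 2.66], [-1.03, 1.9], [-1.14, 1.46], [-1.82, 2.27], [-1.45, 1.34], [-3.14, 3.14]. Speed limits (rad/s): [2.22, 2.22, 2.79, 3.14, 3.14, 3.14].

### API

Orientations are given as a unit quaternion [x, y, z, w].
In Python, from station import bot gives the robot as it stands. The module is installed in compiled form; this text tells all that it offers. Calls block until the motion is done:
- bot.reach(position, orientation): joint-space move of the TCP to a pose.
- bot.line_to(position, feed=0.15, frame=None): straight line of the TCP; frame=None keeps the orientation; feed is the mean speed in m/s.
- bot.movej(angles): joint-space move.
- bot.gripper_to(opening, grasp_force=None): finger opening in m; grasp_force is the grip in N (None keeps the last); returns when the fingers have stopped.
- bot.pause(seconds).
- bot.ik(position, orientation): joint angles nearest the present ones, or None.
- bot.camera(name): name is "scene" or "top" or "wrist"; returns the picture (420x560x3 uint8, red, green, blue); there is no depth.
- bot.camera_model(name): a dict with "camera_matrix" (3x3 intrinsics, pixels), "dist" ([k1, k2, p1, p2, k3] as OpenCV has them; the pictures are not rectified), "world_from_camera" (4x4, takes a point from camera to world coordinates); the wrist camera has in their place "T_tool_cam" (4x4, takes a point from camera to tool coordinates, whose origin is the TCP and whose axes are the tool frame's). Camera axes: x right, y down, z forward; pixel columns grow to the right and rows downward; lengths in m; the calibration is good to about 2 mm. A picture is of the moment at which its call begins: read the wrist's pose just before it. camera_model takes no time and is no camera call.
A pose or a line that the arm cannot do raises bot.MotionError and nothing moves.
- bot.job_done(): hands the job in, once; it reports no verdict.
Readings, each from a call of its own:
- bot.current_t(): time.
- bot.current_q(): joint angles.
- bot.current_qvel(): joint speeds.
- bot.current_effort(): joint torques, N m.
- bot.current_tcp_pos(): TCP position.
- bot.current_eef_rot(): TCP orientation.
- bot.current_contact_force(): force on the tool from outside, world axes, zero at the start.
- bot.current_moment(): the same for the moment, N m.
- bot.current_gripper_width(): finger opening in m.
Only numpy, scipy, OpenCV 4.12 (cv2) and the standard library are available. Lean on these libraries where they do the work, as an engineer would, in place of code of your own. Each camera call takes 0.05 s, during which the arm holds its last target.

### The job

Drive the worn white sleeve out of the blue drip-stand clamp: lift the blue-headed drift out of its wooden holder and, holding it upright, push it straight down through the clamp's bore from above until its collar is down on the clamp and the sleeve has dropped into the tray underneath. Then let go, leaving the drift standing in the bore, and leave the yellow-headed drift where it is.

Things in the scene. Friction and masses are not known exactly. Their poses are not given: they have to be found in the camera images.
- drift: The right drift, loose, 180 g, upright: steel rod 18 mm dia., 38 mm long; collar 60 mm dia., 6 mm thick; blue head 28 mm dia., 60 mm long, to grip. Origin: centre of the rod's foot; z up the axis: collar underside at z = 38 mm, head from z = 44 to 104 mm. At first the collar rests on a wooden holder, its top 45 mm above the table, the rod in a 23 mm hole: lift straight up 45 mm to clear.
- slim: Bystander: a drift of the same sizes and frame, but with a yellow head and a brass rod that thins to 8 mm (it would slip through the sleeve). It stands in the other hole of the 80 x 180 mm wooden holder, 90 mm from the blue one; which hole has which varies.
- clamp: Blue clamp, fixed on a stand over a grey catch tray (116 x 130 mm, rim 16 mm, floor at z = 5 mm). Origin: on the table, straight below the bore; z up, y towards the clamp's black screw knob (its end 94 mm out). The clamp block (84 mm in x, 104 mm in y) spans z = 56 to 92 mm, with an upright through bore 41 mm dia. on the z axis. Below it is open to +x and -x.
- sleeve: Worn white plastic sleeve, loose, 35 g: 40 mm outer dia., 12 mm hole, 28 mm high. Origin: centre of its underside; z up its axis. At first it sits tight in the clamp's bore, its top 6 mm below the clamp's top. It yields to a push of about 12 N (10 to 16 N); pushed down some 15 to 20 mm it comes free and drops into the tray.

How it is judged:
By the outcome, as a careful person would: the job done as asked, in the order asked, and still so for the second after the job is handed in, with the robot touching nothing.
It also fails if it takes over 38 s, if anything falls off the work surface, if the arm or the gripper's body presses on something with over 40 N, if the wrist force passes 120 N, or if a joint passes its speed limit or range.

## Working session

There is one attempt and no reset: what is moved stays moved. The work goes in short steps, each a Python script; the robot and the scene stay as the last script left them, time stands still between calls to the robot, and variables do not carry over. Pictures are saved under pics/ and viewed, and the job is handed in when it is done.

```bash
mkdir -p pics; ls; python3 - <<'E'
from station import bot
import cv2,numpy as np
np.set_printoptions(precision=4,suppress=True)
print(bot.current_t(),bot.current_tcp_pos(),bot.current_eef_rot(),bot.current_contact_force())
for n in ["scene","top","wrist"]:
    im=bot.camera(n); cv2.imwrite(f"pics/{n}0.png",im[:,:,::-1])
    print(n,{k:np.array(v) for k,v in bot.camera_model(n).items()})
E
```

```text
pics
0.0 [0.1343 0.5071 0.2138] [-0.4316  0.5607  0.431   0.56  ] [-0.8528  0.4138 -0.236 ]
scene {'camera_matrix': array([[471.8931,   0.    , 280.6929],
       [  0.    , 471.8931, 200.3345],
       [  0.    ,   0.    ,   1.    ]]), 'dist': array([0.0486, 0.    , 0.    , 0.    , 0.    ]), 'world_from_camera': array([[-0.7951,  0.4363, -0.4213,  0.8832],
       [ 0.6065,  0.5685, -0.5558,  0.4959],
       [-0.003 , -0.6975, -0.7166,  0.6307],
       [ 0.    ,  0.    ,  0.    ,  1.    ]])}
top {'camera_matrix': array([[479.9682,   0.    , 284.8101],
       [  0.    , 479.9682, 208.3713],
       [  0.    ,   0.    ,   1.    ]]), 'dist': array([-0.1007,  0.    ,  0.    ,  0.    ,  0.    ]), 'world_from_camera': array([[-0.0233, -0.9996,  0.0166,  0.502 ],
       [-0.9997,  0.0234,  0.0033,  0.0495],
       [-0.0037, -0.0165, -0.9999,  0.8742],
       [ 0.    ,  0.    ,  0.    ,  1.    ]])}
wrist {'camera_matrix': array([[358.9116,   0.    , 275.4304],
       [  0.    , 358.9116, 202.5178],
       [  0.    ,   0.    ,   1.    ]]), 'dist': array([0.0108, 0.    , 0.    , 0.    , 0.    ]), 'T_tool_cam': array([[ 0.0001, -0.3198,  0.9475, -0.1601],
       [-0.0013, -0.9475, -0.3198,  0.0822],
       [ 1.    , -0.0013, -0.0005,  0.0003],
       [ 0.    ,  0.    ,  0.    ,  1.    ]])}
```

View pics/scene0.png

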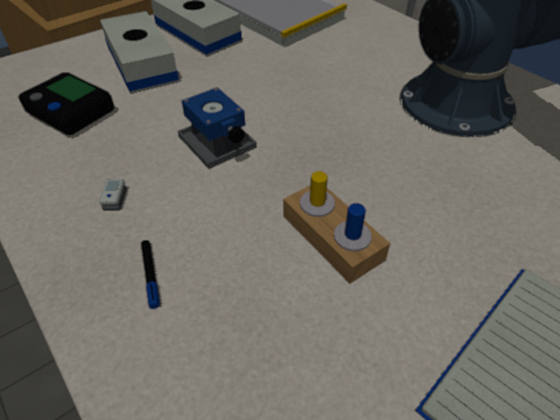

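View pics/top0.png

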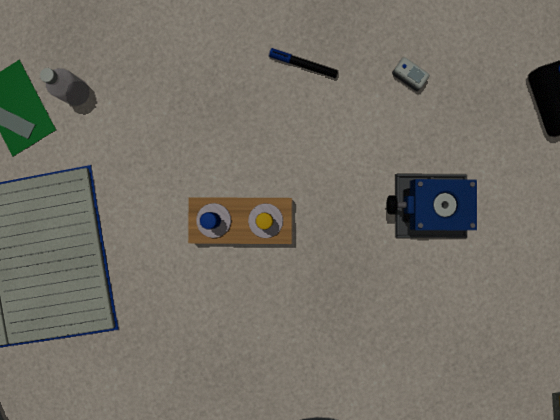

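View pics/wrist0.png

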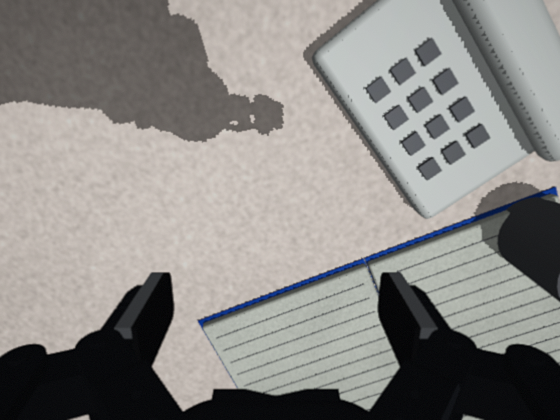

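The scene view shows the blue head at about (355,221), the yellow one at (318,188) and the white sleeve in the clamp at (213,107). In the top view they are at (210,220), (264,220) and (445,205). The clamp's knob points left in the top view, which is world +y. I'll zoom in for precise pixels.

```bash
python3 - <<'E'
import cv2,numpy as np
t=cv2.imread("pics/top0.png");s=cv2.imread("pics/scene0.png")
def crop(im,x,y,w,h,k=6): return cv2.resize(im[y:y+h,x:x+w],None,fx=k,fy=k,interpolation=cv2.INTER_CUBIC)
cv2.imwrite("pics/c1.png",np.hstack([crop(t,185,190,65,60),crop(t,415,175,65,60)]))
cv2.imwrite("pics/c2.png",np.hstack([crop(s,325,195,65,60),crop(s,180,80,65,60)]))
E
```

```text
(no output)
```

View pics/c1.png

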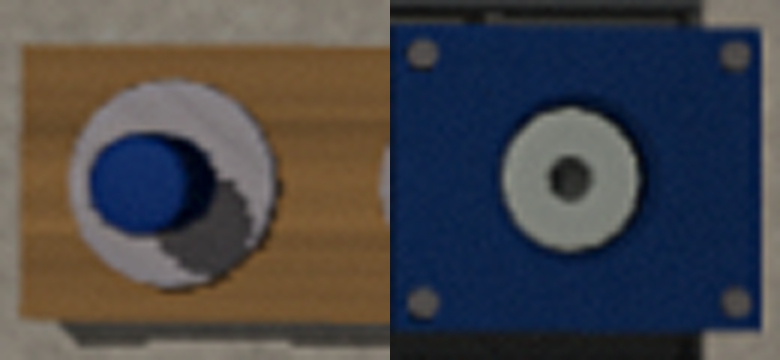

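View pics/c2.png

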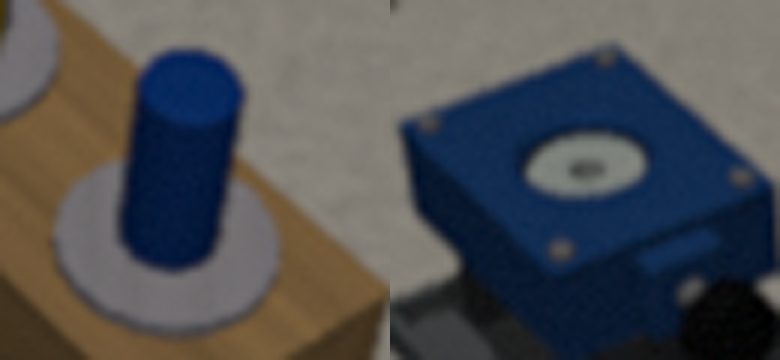

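```bash
cat > h.py <<'E'
from station import bot
import cv2,numpy as np
np.set_printoptions(precision=4,suppress=True)
def ray(name,uv):
    m=bot.camera_model(name);K=np.array(m["camera_matrix"]);d=np.array(m["dist"])
    if name=="wrist": raise 0
    T=np.array(m["world_from_camera"])
    p=cv2.undistortPoints(np.array([[uv]],float),K,d)[0,0]
    v=T[:3,:3]@[p[0],p[1],1]; return T[:3,3],v/np.linalg.norm(v)
def atz(name,uv,z):
    o,v=ray(name,uv); return o+v*(z-o[2])/v[2]
def tri(rs):
    A=sum(np.eye(3)-np.outer(v,v) for o,v in rs);b=sum((np.eye(3)-np.outer(v,v))@o for o,v in rs)
    p=np.linalg.solve(A,b); return p,[float(np.linalg.norm((np.eye(3)-np.outer(v,v))@(p-o))) for o,v in rs]
E
python3 - <<'E'
from h import *
P=dict(head=((207.6,220.2),(356.3,209.3),.111),collar=((213.4,220.4),(352.4,235.5),.051),sleeve=((444.6,204.4),(212.4,107.3),.086),screws=((446.2,204.2),(212,105),.092))
for k,(a,b,z) in P.items():
    print(k,tri([ray("top",a),ray("scene",b)]),atz("top",a,z),atz("scene",b,z))
for k in [(34,54),(346,54),(346,302),(34,302)]:
    print(atz("top",(415+k[0]/6-.4,175+k[1]/6-.4),.092)[:2])
for uv in [(188.4,197.5),(291.5,197.5),(291.5,243),(188.4,243)]: print(atz("top",uv,.045)[:2])
print(atz("top",(264,220.5),.111))
E
```

```text
head (array([0.4983, 0.1761, 0.1099]), [0.0004438699737033125, 0.0004438699737034824]) [0.4986 0.1756 0.111 ] [0.4988 0.177  0.111 ]
collar (array([0.4975, 0.1762, 0.048 ]), [0.00040193470016336956, 0.0004019347001633481]) [0.4978 0.1755 0.051 ] [0.4991 0.1781 0.051 ]
sleeve (array([ 0.5153, -0.2126,  0.0875]), [0.00012069497376180901, 0.00012069497376185958]) [ 0.5154 -0.2132  0.086 ] [ 0.5142 -0.2145  0.086 ]
screws (array([ 0.5153, -0.2135,  0.0925]), [0.00034920268483339145, 0.0003492026848334614]) [ 0.5156 -0.2139  0.092 ] [ 0.5147 -0.2138  0.092 ]
[ 0.5504 -0.1714]
[ 0.5487 -0.2592]
[ 0.4803 -0.2571]
[ 0.4826 -0.1695]
[0.5385 0.2192]
[0.5342 0.0402]
[0.4556 0.0421]
[0.4595 0.2209]
[0.4961 0.0855 0.111 ]
```

```bash
cat >> h.py <<'E'
from scipy.spatial.transform import Rotation as R
QA=R.from_matrix(np.array([[0,0,-1],[0,1,0],[1,0,0]]).T@np.eye(3)).as_quat() if 0 else R.from_matrix(np.column_stack([[0,0,-1],[0,1,0],[1,0,0]])).as_quat()
QB=R.from_matrix(np.column_stack([[0,0,-1],[0,-1,0],[-1,0,0]])).as_quat()
D=np.array([.4985,.176]);C=np.array([.515,-.2135])
E
python3 - <<'E'
from h import *
for n,q in (("A",QA),("B",QB)):
    for p in [(*D,.2),(*D,.081),(*C,.25),(*C,.128)]:
        print(n,p,bot.ik(np.array(p),q))
E
```

```text
A (np.float64(0.4985), np.float64(0.176), 0.2) [ 0.3394  0.2496 -0.0351  1.2862  0.      1.9102]
A (np.float64(0.4985), np.float64(0.176), 0.081) [ 0.3394  0.3243 -0.2498  0.9967  0.      1.9102]
A (np.float64(0.515), np.float64(-0.2135), 0.25) [-0.393   0.2865  0.1437  1.4279  0.      1.1778]
A (np.float64(0.515), np.float64(-0.2135), 0.128) [-0.393   0.3347 -0.1028  1.1332  0.      1.1778]
B (np.float64(0.4985), np.float64(0.176), 0.2) [ 0.3394  0.2496 -0.0351  1.2862  0.     -1.2314]
B (np.float64(0.4985), np.float64(0.176), 0.081) [ 0.3394  0.3243 -0.2498  0.9967  0.     -1.2314]
B (np.float64(0.515), np.float64(-0.2135), 0.25) [-0.393   0.2865  0.1437  1.4279  0.     -1.9638]
B (np.float64(0.515), np.float64(-0.2135), 0.128) [-0.393   0.3347 -0.1028  1.1332  0.     -1.9638]
```

Orientation A works at both places. Next: move above the drift and check with the wrist camera.

```bash
python3 - <<'E'
from h import *
bot.reach([*D,.2],QA)
print(bot.current_t(),bot.current_tcp_pos(),bot.current_contact_force())
p=np.array(bot.current_tcp_pos());r=R.from_quat(bot.current_eef_rot()).as_matrix()
im=bot.camera("wrist");cv2.imwrite("pics/w1.png",im[:,:,::-1])
m=bot.camera_model("wrist");T=np.eye(4);T[:3,:3]=r;T[:3,3]=p;T=T@np.array(m["T_tool_cam"]);Ti=np.linalg.inv(T)
for q in ([*D,.111],[*D,.051]):
    print(cv2.projectPoints(np.array([q]),cv2.Rodrigues(Ti[:3,:3])[0],Ti[:3,3],np.array(m["camera_matrix"]),np.array(m["dist"]))[0].ravel())
E
```

```text
1.9417 [0.4982 0.1767 0.2   ] [-0.6002  1.3587 -0.4374]
[275.7854 201.5634]
[275.6963 180.2166]
```

View pics/w1.png

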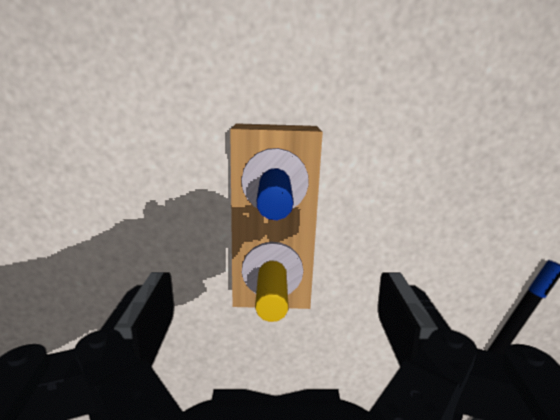

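The blue head's top is at (275,204) and its collar at (275,181), both within about 1 mm of the prediction. The yellow head is at (271,305), clear of the jaws. Now descend, grip and lift.

```bash
python3 - <<'E'
from h import *
bot.line_to([*D,.081],feed=.1)
print(bot.current_t(),bot.current_tcp_pos(),bot.current_contact_force())
bot.gripper_to(0.0,grasp_force=80)
print(bot.current_t(),bot.current_gripper_width(),bot.current_tcp_pos(),bot.current_contact_force())
bot.line_to([*D,.141],feed=.08)
bot.line_to([*D,.2],feed=.15)
print(bot.current_t(),bot.current_gripper_width(),bot.current_tcp_pos(),bot.current_contact_force())
for n in ["scene","wrist"]:
    cv2.imwrite(f"pics/{n}2.png",bot.camera(n)[:,:,::-1])
E
```

```text
3.3333 [0.4989 0.1761 0.0816] [0.071  0.5964 0.0429]
3.9333 0.024746990889683615 [0.4984 0.1761 0.0815] [-2.6371 -0.6518  4.3031]
5.375 0.02452916783044931 [0.4983 0.1759 0.1992] [-0.7029  0.8495 -2.5418]
```

View pics/scene2.png

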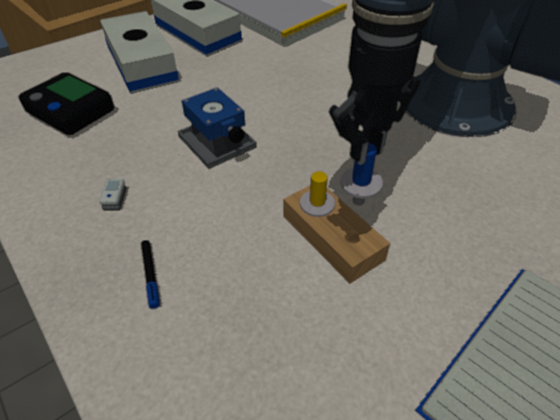

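View pics/wrist2.png

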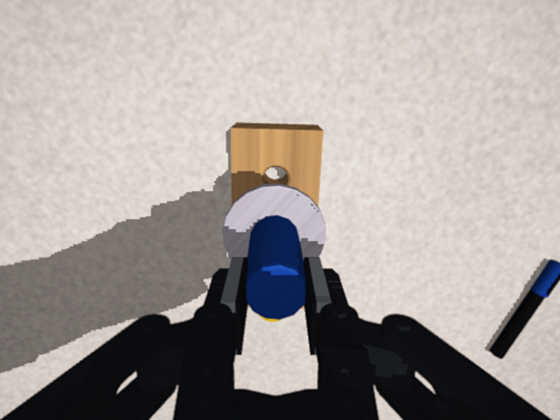

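The drift is up and held upright, its collar centre near (274,232) in the wrist view. The yellow one is still in its hole at (318,188) in the scene view. Carrying it over to the clamp.

```bash
python3 - <<'E'
from h import *
bot.line_to([*D,.24],feed=.15)
bot.reach([*C,.24],QA)
bot.line_to([*C,.178],feed=.12)   # foot ~12 mm above clamp top
print(bot.current_t(),bot.current_gripper_width(),bot.current_tcp_pos(),bot.current_contact_force(),bot.current_moment())
s=bot.camera("scene");w=bot.camera("wrist")
cv2.imwrite("pics/w3.png",w[:,:,::-1])
cv2.imwrite("pics/s3.png",cv2.resize(s[40:180,130:310,::-1],None,fx=4,fy=4,interpolation=cv2.INTER_CUBIC))
m=bot.camera_model("scene");Ti=np.linalg.inv(np.array(m["world_from_camera"]))
p=np.array(bot.current_tcp_pos());f=p[2]-.074
for z in (f,f+.038,f+.044,f+.104):
    u=cv2.projectPoints(np.array([[p[0],p[1],z]]),cv2.Rodrigues(Ti[:3,:3])[0],Ti[:3,3],np.array(m["camera_matrix"]),np.array(m["dist"]))[0].ravel()
    print(u,(u-[130,40])*4)
E
```

```text
8.0083 0.024942685130707264 [ 0.5154 -0.2132  0.1786] [ 0.7873 -0.3826 -1.688 ] [0.0363 0.0088 0.0171]
[210.944   99.6188] [323.7758 238.4751]
[208.708   82.5024] [314.832  170.0095]
[208.3413  79.7002] [313.3651 158.8009]
[204.4479  50.0389] [297.7915  40.1555]
```

View pics/s3.png

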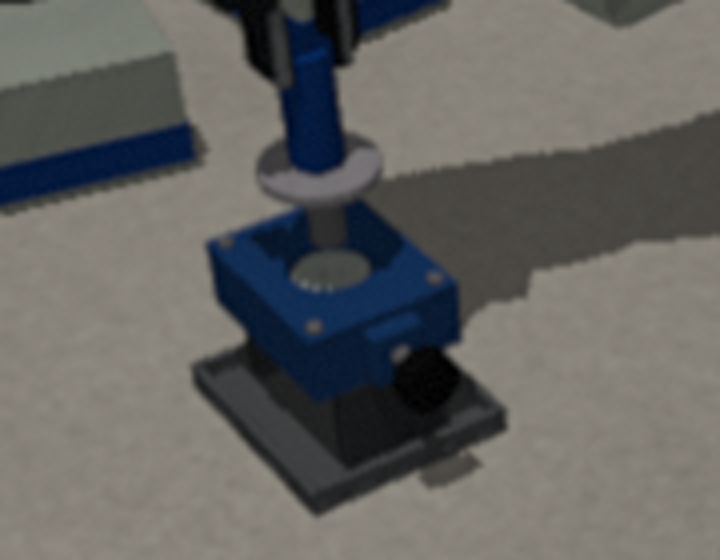

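View pics/w3.png

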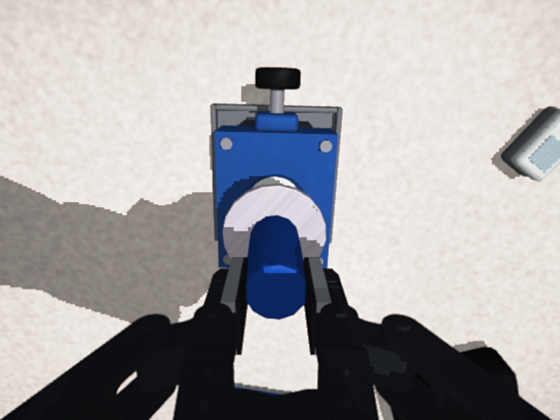

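The foot is over the bore at (328,245) in the crop, within about 2 mm of the prediction, and the rod is upright. Pushing down in steps while watching the force.

```bash
python3 - <<'E'
from h import *
xy=C
zs=[.168,.162,.156,.150,.144,.139,.135,.133,.1315,.1300,.1285,.1270,.1255,.124]
for z in zs:
    bot.line_to([*xy,z],feed=.04)
    f=np.array(bot.current_contact_force());p=np.array(bot.current_tcp_pos())
    print(round(bot.current_t(),2),z,p,f,round(bot.current_gripper_width(),4),flush=True)
    if f[2]>30 or (z<.134 and f[2]>14) or np.linalg.norm(f[:2])>20: print("stop");break
s=bot.camera("scene");w=bot.camera("wrist")
cv2.imwrite("pics/w4.png",w[:,:,::-1])
cv2.imwrite("pics/s4.png",cv2.resize(s[40:180,130:310,::-1],None,fx=4,fy=4,interpolation=cv2.INTER_CUBIC))
E
```

```text
8.51 0.168 [ 0.5148 -0.2135  0.1677] [ 0.5585  0.1373 -1.5905] 0.0248
8.81 0.162 [ 0.5148 -0.2134  0.1617] [-0.1308  0.6896 -0.7679] 0.0242
9.11 0.156 [ 0.5155 -0.2136  0.1563] [0.9743 0.7694 0.9795] 0.0244
9.41 0.15 [ 0.5156 -0.2137  0.1505] [ 1.0856 -0.3837  4.1351] 0.0247
9.71 0.144 [ 0.5155 -0.2136  0.1444] [1.8296 0.6905 4.0404] 0.0249
9.98 0.139 [ 0.5142 -0.2132  0.1383] [-0.0021  0.1495 -1.9883] 0.0247
10.23 0.135 [ 0.5146 -0.2134  0.1344] [ 0.2963 -0.4362 -3.0294] 0.0246
10.48 0.133 [ 0.5149 -0.2135  0.1328] [ 0.0435  0.8311 -1.5518] 0.0246
10.73 0.1315 [ 0.515  -0.2135  0.1315] [-0.3612  0.028  -1.1483] 0.0248
10.98 0.13 [ 0.5149 -0.2135  0.1299] [-0.918   0.4593 -2.1662] 0.0246
11.23 0.1285 [ 0.5151 -0.2135  0.1286] [ 0.5401  0.0909 -0.5379] 0.0246
11.48 0.127 [ 0.515  -0.2137  0.1284] [-4.8172  1.0678 12.579 ] 0.0247
11.73 0.1255 [ 0.5149 -0.2137  0.1282] [-8.8038  2.2731 24.5969] 0.0245
stop
```

View pics/s4.png

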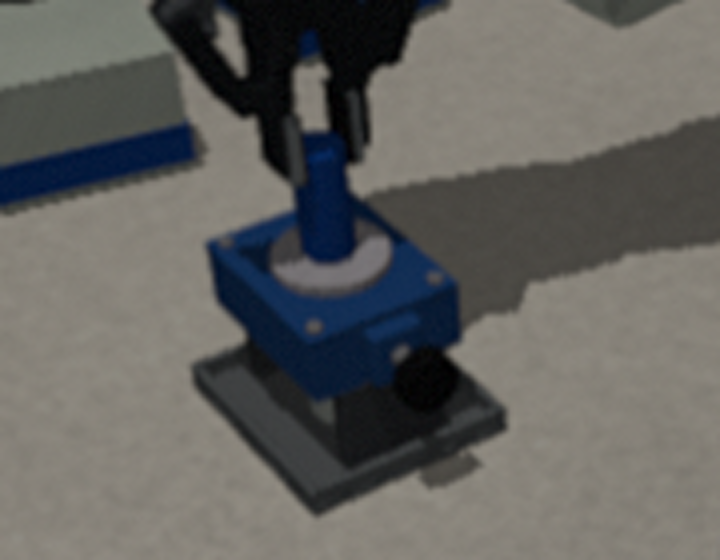

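View pics/w4.png

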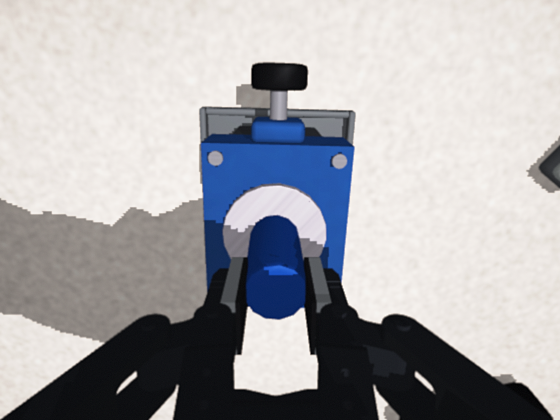

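The collar contacted at TCP z = 0.128, as computed, and the force rose to 25 N. In the crop the collar is flat on the clamp, and a pale patch, probably the sleeve, shows below it at (325,405). Relieve the load, release and back off straight up.

```bash
python3 - <<'E'
from h import *
bot.line_to([*C,.1282],feed=.04)
print(bot.current_contact_force())
bot.gripper_to(0.06)
print(bot.current_t(),bot.current_gripper_width(),bot.current_contact_force())
bot.line_to([*C,.16],feed=.06)
bot.line_to([*C,.26],feed=.15)
bot.reach([.36,-.02,.28],QA)
bot.pause(.5)
print(bot.current_t(),bot.current_contact_force())
s=bot.camera("scene");t=bot.camera("top")
cv2.imwrite("pics/s5f.png",s[:,:,::-1]);cv2.imwrite("pics/t5f.png",t[:,:,::-1])
cv2.imwrite("pics/s5.png",cv2.resize(s[70:180,160:300,::-1],None,fx=5,fy=5,interpolation=cv2.INTER_CUBIC))
E
```

```text
[-2.2376 -0.1315  7.1028]
12.5167 0.05990868441065114 [-0.1965  0.0471 -0.6189]
15.4917 [-0.5562  0.3195 -0.3234]
```

View pics/s5.png

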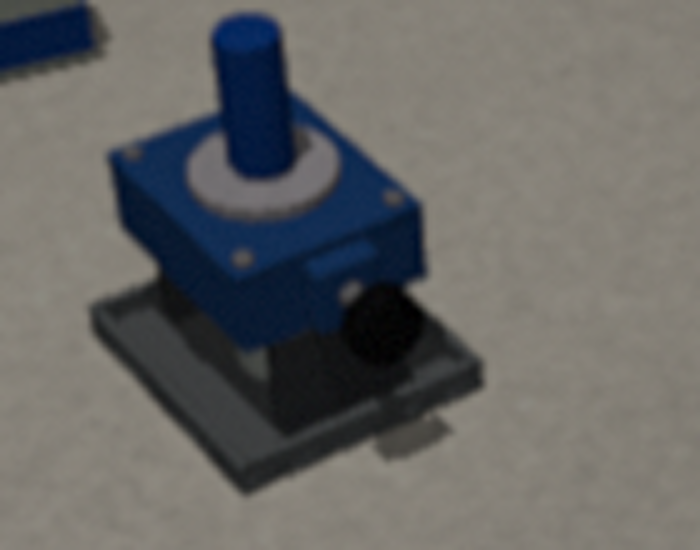

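View pics/t5f.png

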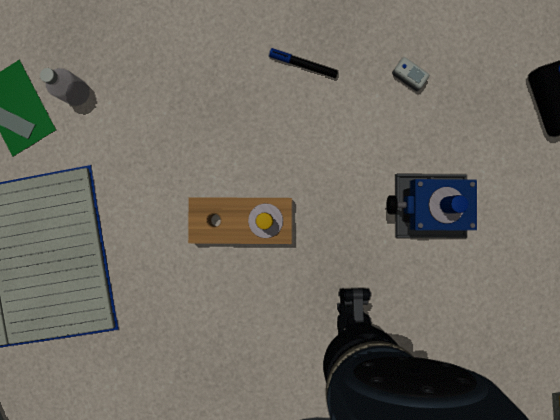

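View pics/s5f.png

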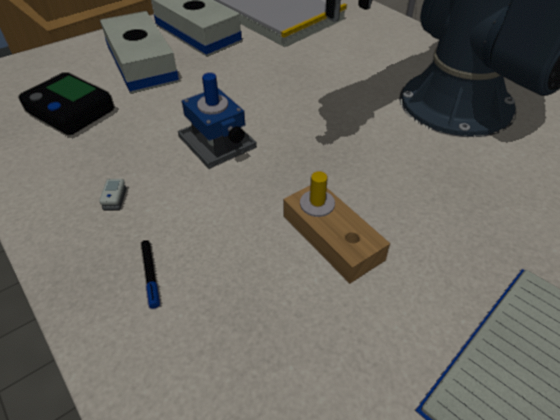

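Drift upright with collar flat on the clamp. The sleeve is mostly hidden, so I'll compare the pale patch with where a dropped sleeve should appear.

```bash
python3 - <<'E'
from h import *
m=bot.camera_model("scene");Ti=np.linalg.inv(np.array(m["world_from_camera"]))
s=cv2.imread("pics/s5f.png")
a=np.linspace(0,2*np.pi,40)
out=[]
for b in (.005,.026):
    im=cv2.resize(s[120:165,175:245],None,fx=8,fy=8,interpolation=cv2.INTER_CUBIC);im=cv2.convertScaleAbs(im,alpha=1.8)
    for z in (b,b+.028):
        P=np.c_[C[0]+.02*np.cos(a),C[1]+.02*np.sin(a),0*a+z]
        u=cv2.projectPoints(P,cv2.Rodrigues(Ti[:3,:3])[0],Ti[:3,3],np.array(m["camera_matrix"]),np.array(m["dist"]))[0][:,0]
        cv2.polylines(im,[((u-[175,120]+.5)*8).astype(int)],True,(0,255,255) if z==b else (0,0,255),1)
    out.append(im)
cv2.imwrite("pics/chk.png",cv2.resize(np.vstack(out),None,fx=.8,fy=.8))
E
```

```text
(no output)
```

View pics/chk.png

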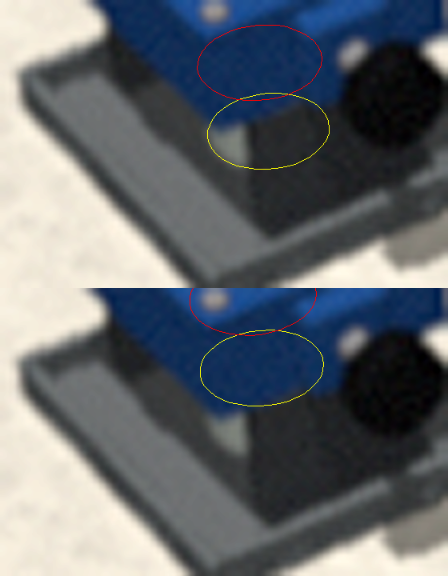

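The pale patch lies along the base outline of a sleeve standing on the tray floor (upper overlay). It lies outside the outline of one still hanging in the bore (lower overlay), so the sleeve has dropped. Handing in.

```bash
python3 - <<'E'
from station import bot
bot.job_done(); print(bot.current_t())
E
```

```text
the job is handed in; nothing more can be done
the job is handed in; nothing more can be done
```

The sleeve is out of the clamp and in the tray, and the blue drift is standing in the bore with its collar on the clamp. The job was handed in at about 15.6 s of the 38 s allowed.

I located the blue drift and the bore from the top and scene cameras and checked the drift with the wrist camera. I then lifted the drift straight up, carried it over the yellow one and pushed it down through the bore.

- **Seating:** the collar met the clamp at TCP z = 0.128 m, as computed. I pressed to about 25 N, eased the load to about 7 N, let go and backed off straight up.
- **Drift and bystander:** the last pictures show the blue drift upright with its collar flat on the clamp. The yellow drift is still in its hole, and the arm is clear of everything.
- **Sleeve:** only a strip of it shows under the clamp. The strip matches a sleeve standing on the tray floor and not one still hanging in the bore. I did not get a full view of it.
- **Disagreements:**
  - The push-out force read between steps was only about 4 to 6 N, below the stated 10 to 16 N. I only read it once the arm had stopped, so I would have missed any peak.
  - The gripper showed about 25 mm on the 28 mm head, but the drift did not slip.

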